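Load a tool holder into the spring-loaded column

ROBOT

A 6-joint arm with a two-finger parallel gripper is mounted at the origin on the work surface. World frame = base frame: x ahead of the robot, y to its left, z up, the work surface at z = 0. Lengths are in mm, angles in rad, forces in N, time in s.
With the tool pointing down it reaches from about 350 to 875 mm from the base axis. Payload 4.2 kg.
Tool frame: the origin (TCP) lies midway between the tips of the shut fingers; the grasp point (between the pads) lies 19 mm behind it; z points along the fingers, y is the direction in which the jaws open and shut (so a half turn about z gives the same grasp; the last joint's range is limited). The gripper opens to 85 mm and grips with 20 to 120 N. Pads are 22 mm wide; open, the fingers measure 114 mm over their backs; the gripper's body (76 mm by 85 mm) begins 54 mm behind the grasp point. The pads swing forward as they close: fully open they stand 13 mm farther back than shut.
Start: joints at [-1.042, 0.385, 0.008, 0, -1.194, -0.259], TCP at [166.603, -602.364, 231.312] pointing down, gripper open.
Joint ranges: [-3.14, 3.14], [-1.21, 2.06], [-1.07, 1.41], [-3.16, 2.05], [-2.99, -0.16], [-3.1, 3.1]. Speed limits (rad/s): [2.79, 2.79, 3.14, 3.14, 3.14, 3.14].

INTERFACE

Orientations are given as a unit quaternion [x, y, z, w].
In Python, from bench import readout, optics, workorder, nets gives the robot as it stands. The module is installed in compiled form; this text tells all that it offers.
- The arm moves only by the tool move_arm, never from a script. Its argument "steps" is a list of rows, each a list of 7 numbers: the opening, from -1 (shut) to 1 (fully open), so that 0 is half open, then the shift along the world's x, y, z in mm, then the turn, a rotation vector about the world's x, y, z in rad. In form: [[gripper, tx, ty, tz, wx, wy, wz], ...]. A call has 1 to 5 rows; each row is the pose to reach, as a shift and turn from the pose commanded when the call began; what a row does not reach only later rows make up. A row lasts 1/12 s, in which the tool goes at most 41.7 mm and 7.16 degrees, less where a joint would pass 70% of its speed; a pose out of reach is approached as far as the arm can. A call with a gripper value outside its range is refused whole. The fingers move at their own pace and stop on an object; the grip force is fixed at half the most. Time passes only in rows, so rows that repeat a pose let the fingers close. It gives the time, the measured TCP pose, the force and the opening at its end, in the units of the state.
- readout.read_state(): the state, without advancing time (a new reading comes with each control period).
- optics.get_image(name): name is "side" or "top" or "wrist"; returns a dict with "frame" (420x560x3 uint8, blue, green, red), "fx", "fy", "cx", "cy" (pixels), "rvec" (rotation vector, rad) and "tvec" (3), from world to camera coordinates, as OpenCV has them. Camera axes: x right, y down, z forward; pixel columns grow to the right and rows downward; lengths in mm; the calibration is good to about 2 mm. A picture is of the moment at which its call begins. There is no depth.
- workorder.job_done(): hands the job in, once; it reports no verdict.
Trained networks look in a picture, given as the dict that the camera call returned (one of the last four; its "shot" number tells which), for a name from the list of things; names that differ only in an ending like _2 or _b are one class to them, and where a whole thing is asked for, a point or a joint stands for the part that bears it (a point fixed in the world has none). Each returns a list of dicts, best first, with "conf" (0 to 1); they miss things now and then, are a little off and sometimes report something else, mostly with a low value. They report only what shows in the picture. A call takes as long as a camera call. They do not tell look-alikes from the thing itself.
- nets.silhouettes(name, picture): "region" (420x560 bool, what is visible of it) and "extent" ([left, top, right, bottom] in pixels, round what is visible of it).
- nets.tip_of(name, picture): "uv" ([column, row] in pixels: a listed point, or the origin of a listed thing).
The state is a dict: "clock": time; "joints": joint angles; "joint_vel": joint speeds; "joint_efforts": joint torques, N m; "position": TCP position; "ee_rot": TCP orientation; "contact_force": force on the tool from outside, world axes, zero at the start; "wrist_torque": the same for the moment, N m; "gripper_width": finger opening in mm.
Only numpy, scipy, OpenCV 4.12 (cv2) and the standard library are available. Lean on these libraries where they do the work, as an engineer would, in place of code of your own. Each camera call takes 0.05 s, during which the arm holds its last target.

TASK

One of the three tool holders in the wooden rack has a slim, plain round nose with no nut and no drill. Lift it out, stand it foot down in the spring-loaded column and press it straight down by its nose until both catches snap over its flange; then let go so that it stays latched and upright. Leave the other two holders standing in the rack.

Things in the scene. Friction and masses are not known exactly. Their poses are not given: they have to be found in the camera images.
- slim_holder: Steel tool holder to load, 130 mm tall, 0.5 kg. Shank 24 mm diameter (0-36 mm up), flange 64 mm with bevelled underside (36-60), then plain nose 24 mm diameter (60-130), dark bore on top. Origin: centre of foot; z up its axis. Stands in one of three rack holes in a row, 95 mm apart; foot 24 mm over the bench. Grip the top of the nose: fingertips 30+ mm above the flange, to clear the catches.
- column: Spring-loaded column fixed to the bench: grey square tube, 84 mm inside, 94 outside, top edge 115 mm up, on a 130 x 190 base plate. Origin: centre of underside; z up. On the tube's +y and -y sides a sloped steel catch (40 mm wide, top 137 mm up) reaches in to 16 mm from the axis and out to 72. Latched, the holder's foot is 55 mm above the origin, the flange's top at 115 just under the catches.
- follower (a joint): White spring plate in the tube that carries the holder's foot: 0 m empty (plate 83 mm above the bench), grows as pressed down, end stop 0.036. Resists with 5.4 N plus 0.3 N per mm; with the catches pressing takes 10 to 16 N. Latched it reads about 0.028; press 3 to 7 mm past that, then let go: the catches spring aside as the flange passes, snap back over its top and hold it.
- nut_holder: Steel tool holder in the rack, to be left alone: same shank and flange, but a short wide nut nose 44 mm in diameter, 100 mm tall in all. Origin: centre of the foot; z up.
- drill_holder: Steel tool holder in the rack, to be left alone: same shank and flange, but a short tapered nose with a thin drill, 10 mm in diameter, 135 mm tall in all. Origin: centre of the foot; z up. The wooden rack is 90 x 280 x 60 mm.
Mind the look-alikes: they are no part of the job. What is shaped like the slim_holder but pink is not meant. Of the things shaped like the column, the grey one is meant.

How it is judged:
By the outcome, as a careful person would: the job done as asked, in the order asked, and still so for the second after the job is handed in, with the robot touching nothing.
It also fails if it takes over 45 s, if anything falls off the work surface, if the arm or the gripper's body presses on something with over 40 N, if the wrist force passes 120 N, or if a joint passes its speed limit or range.

## Working session

There is one attempt and no reset: what is moved stays moved. The work goes in short steps, Python scripts to look and compute and a tool call to move; the robot and the scene stay as the last step left them, time stands still between calls to the robot, and variables do not carry over. Pictures are saved under pics/ and viewed, and the job is handed in when it is done.

Besides the shell and the picture viewer there is one more tool, called as name([rows], argument=value, ...), one row to a line, values as JSON. move_arm: Moves the arm, as the interface text tells. Its arguments: {"type":"object","properties":{"steps":{"type":"array","items":{"type":"array","items":{"type":"number"}}}},"required":["steps"]}

```bash
mkdir -p pics; cat > h.py <<'E'
import numpy as np, cv2
from bench import readout, optics, workorder, nets
def cam(p):
    R,_=cv2.Rodrigues(np.array(p["rvec"],float)); t=np.array(p["tvec"],float).reshape(3)
    K=np.array([[p["fx"],0,p["cx"]],[0,p["fy"],p["cy"]],[0,0,1]]); return R,t,K
def proj(p,X):
    R,t,K=cam(p); return cv2.projectPoints(np.array(X,float).reshape(-1,1,3),np.array(p["rvec"],float),np.array(p["tvec"],float),K,None)[0].reshape(-1,2)
def atz(p,uv,z):
    R,t,K=cam(p); d=R.T@np.linalg.solve(K,[uv[0],uv[1],1]); c=-R.T@t; return c+d*(z-c[2])/d[2]
E
python3 - <<'E'
from h import *
s=readout.read_state(); print(s)
for n in ("side","top"):
    p=optics.get_image(n); cv2.imwrite(f"pics/{n}0.png",p["frame"]); R,t,K=cam(p); print(n,-R.T@t,R[2])
    for k in ("slim_holder","column","nut_holder","drill_holder","follower"):
        for a in nets.tip_of(k,p): print(n,k,a["conf"],a["uv"], atz(p,a["uv"],24 if "holder" in k else 0).round(0))
E
```

```text
{'clock': 0.0, 'joints': array([-1.04242126e+00,  3.85588645e-01,  6.63019606e-03, -5.37456320e-04,
       -1.19401016e+00, -2.58625155e-01]), 'joint_vel': array([ 0.00121119,  0.00108647,  0.00062763,  0.00106739,  0.00127856,
       -0.00013911]), 'joint_efforts': array([ 1.24700305e-04, -3.92290699e+01,  1.88404548e+01,  4.18590367e+00,
       -4.62741911e-03, -3.36069195e-05]), 'position': array([ 166.44262857, -601.81938947,  230.198226  ]), 'ee_rot': array([-1.34368075e-01,  9.90930865e-01,  1.09889927e-03, -1.85771846e-04]), 'contact_force': array([-0.51495146, -0.17040751, -0.2131604 ]), 'wrist_torque': array([0.03724955, 0.02485531, 0.02787496]), 'gripper_width': 85.25096651285149}
side [210.09338229 537.79237848 497.51836002] [ 0.52392994 -0.66339021 -0.53423857]
side slim_holder 0.65 [312.4, 283.4] [487.  90.  24.]
side column 0.96 [243.1, 201.6] [803. -75.   0.]
side column 0.76 [364.5, 195.0] [ 581. -288.    0.]
side column 0.2 [275.1, 306.3] [520. 155.   0.]
side nut_holder 0.91 [274.4, 306.6] [505. 174.  24.]
side drill_holder 0.62 [228.2, 339.2] [518. 269.  24.]Traceback (most recent call last):
  File "<stdin>", line 6, in <module>
ValueError: it knows: column, drill_holder, nut_holder, slim_holder
```

```bash
python3 - <<'E'
from h import *
for n in ("top","wrist"):
    p=optics.get_image(n); cv2.imwrite(f"pics/{n}0.png",p["frame"]); R,t,K=cam(p); print(n,-R.T@t,R[2])
    for k in ("slim_holder","column","nut_holder","drill_holder"):
        for a in nets.tip_of(k,p): print(n,k,a["conf"],a["uv"], atz(p,a["uv"],24 if "holder" in k else 0).round(0))
E
```

```text
top [ 480.45502719   18.45771144 1220.86900711] [ 0.12007134  0.02211264 -0.99251897]
top slim_holder 0.86 [310.8, 296.7] [427. -19.  24.]
top slim_holder 0.61 [263.3, 269.6] [486.  90.  24.]
top slim_holder 0.31 [223.9, 264.7] [495. 181.  24.]
top column 0.89 [424.3, 234.6] [ 576. -283.    0.]
top column 0.81 [338.3, 141.4] [795. -80.   0.]
top nut_holder 0.6 [225.3, 262.5] [500. 178.  24.]
top drill_holder 0.72 [186.3, 256.0] [513. 269.  24.]
wrist [ 101.26848424 -619.84796852  374.22733063] [ 0.26276469  0.07261827 -0.96212333]
```

View pics/side0.png

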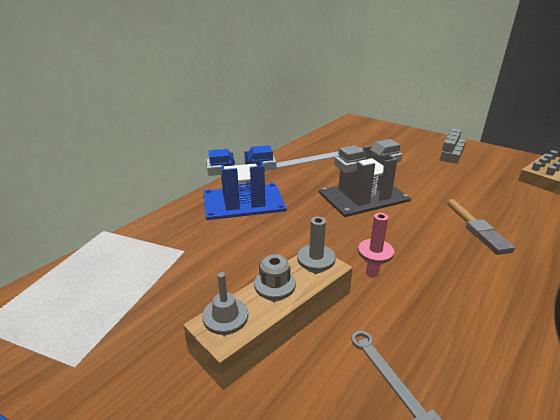

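View pics/top0.png

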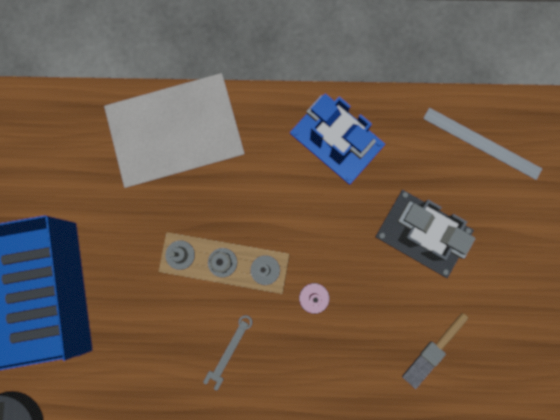

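```bash
python3 - <<'E'
import cv2,numpy as np
t=cv2.imread("pics/top0.png"); s=cv2.imread("pics/side0.png")
def c(im,x,y,w,h): return cv2.resize(im[y:y+h,x:x+w],(400,300),interpolation=cv2.INTER_CUBIC)
o=np.vstack([np.hstack([c(t,365,175,120,90+15-15),c(t,235,240,60,45)]),np.hstack([c(s,310,130,112,84),c(s,270,205,80,60)])])
cv2.imwrite("pics/crop1.png",o)
E
```

```text
(no output)
```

View pics/crop1.png

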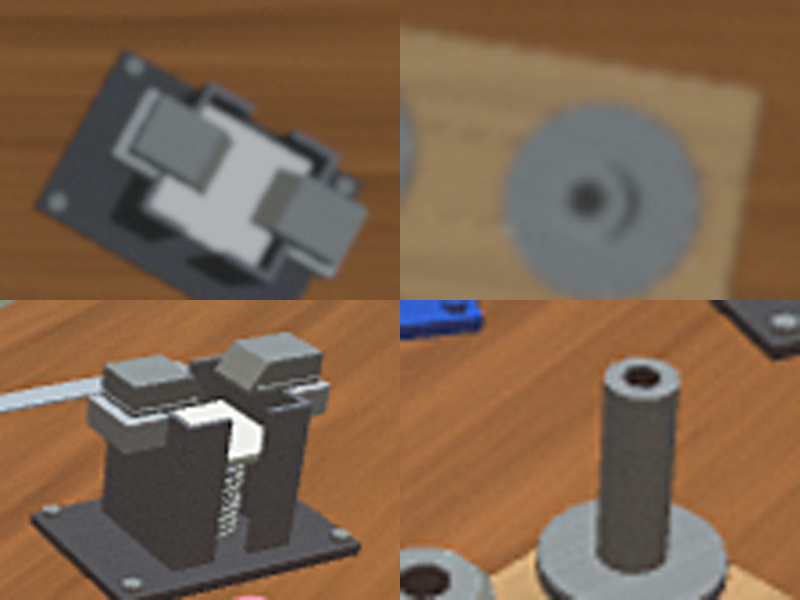

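View pics/wrist0.png

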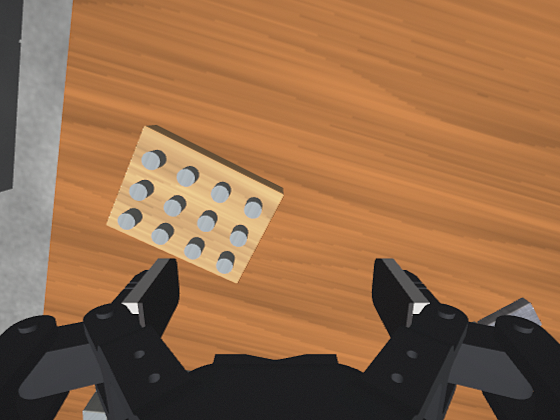

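```bash
cat > ov.py <<'E'
from h import *
import sys
def tri(ps,uvs):
    A=[];b=[]
    for p,uv in zip(ps,uvs):
        R,t,K=cam(p); P=K@np.c_[R,t]
        for i in (0,1):
            r=uv[i]*P[2]-P[i]; A.append(r[:3]/np.linalg.norm(r[:3])); b.append(-r[3]/np.linalg.norm(r[:3]))
    return np.linalg.lstsq(np.array(A),np.array(b),rcond=None)[0]
def colmodel(x,y,a):
    c,s=np.cos(a),np.sin(a)
    def T(pts): pts=np.array(pts,float); return np.c_[x+c*pts[:,0]-s*pts[:,1], y+s*pts[:,0]+c*pts[:,1], pts[:,2]]
    sq=lambda hx,hy,z,cy=0:T([[hx,cy+hy,z],[-hx,cy+hy,z],[-hx,cy-hy,z],[hx,cy-hy,z]])
    return [sq(65,95,0),sq(47,47,115),sq(42,42,115),sq(20,28,137,44),sq(20,28,137,-44)]
def cyl(x,y,z,r): 
    th=np.linspace(0,2*np.pi,40); return np.c_[x+r*np.cos(th),y+r*np.sin(th),0*th+z]
def draw(p,polys,box,fn):
    x,y,w,h=box; k=800/w
    im=cv2.resize(p["frame"][y:y+h,x:x+w],None,fx=k,fy=k,interpolation=cv2.INTER_CUBIC)
    for i,P in enumerate(polys):
        q=((proj(p,P)-[x,y]+.5)*k).astype(np.int32); cv2.polylines(im,[q],True,[(0,0,255),(0,255,0),(255,255,0),(255,0,255),(0,255,255)][i%5],1)
    cv2.imwrite(fn,im)
E
python3 - <<'E'
from ov import *
T=optics.get_image("top"); S=optics.get_image("side")
print("bore",tri([T,S],[[263.2,270],[318,220.6]]), atz(T,[263.2,270],154),atz(S,[318,220.6],154),atz(T,[265.5,270],84))
a1=atz(T,[419,217],137);a2=atz(T,[459.5,239.5],137); print(a1,a2,(a1+a2)/2)
ang=np.arctan2(*(a1-a2)[[1,0]])-np.pi/2; print(ang)
m=colmodel(577,-285,ang)
draw(T,m,(365,175,120,90),"pics/o1.png"); draw(S,m,(310,130,112,84),"pics/o2.png")
E
```

```text
bore [485.55129758  83.53105051 152.50716966] [484.21961278  82.66303917 154.        ] [485.71479778  86.1986467  154.        ] [484.58017722  81.87413128  84.        ]
[ 601.39781732 -238.38770758  137.        ] [ 556.24557838 -321.46326287  137.        ] [ 578.82169785 -279.92548522  137.        ]
-0.49784538356084473
```

View pics/o1.png

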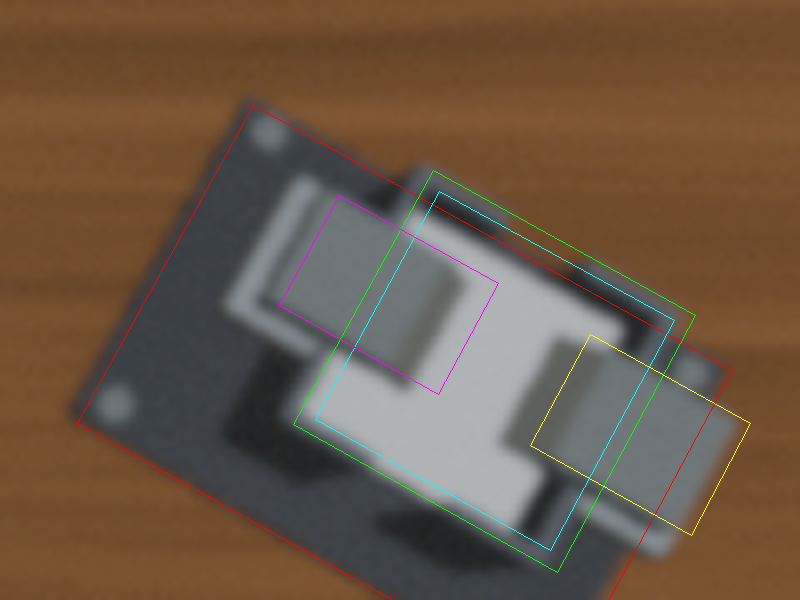

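View pics/o2.png

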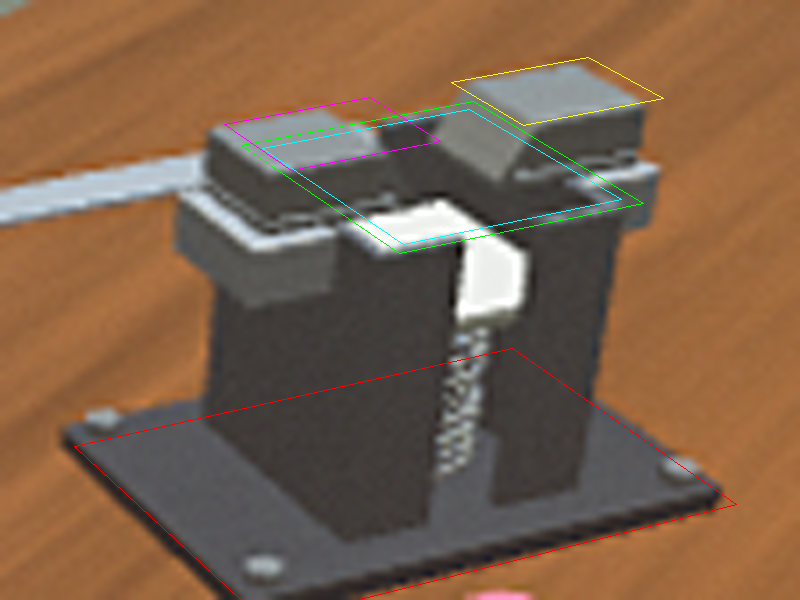

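```bash
python3 - <<'E'
from ov import *
from scipy.optimize import least_squares
T=optics.get_image("top"); S=optics.get_image("side")
def px(l,x,y,w): return np.array(l)*w/800+[x,y]-.5
tq=px([(245,100),(72,412),(425,168),(692,313),(556,570),(290,422)],365,175,120)
sq=px([(67,445),(722,505)],310,130,112)
m=colmodel(577,-285,-.498)
for g in m[:2]: print(((proj(T,g)-[365,175]+.5)*800/120).round()); 
print(((proj(S,m[0])-[310,130]+.5)*800/112).round())
def near(p,P,q):
    u=proj(p,P); return u[[np.argmin(np.linalg.norm(u-k,axis=1)) for k in q]]-q
def res(v,w):
    m=colmodel(*v); r=[]
    if w&1: r+=[near(T,m[0],tq[:2]),near(T,m[1],tq[2:])]
    if w&2: r+=[near(S,m[0],sq)]
    return np.concatenate(r).ravel()
for w in (1,2,3):
    f=least_squares(res,[577,-285,-.498],args=(w,),x_scale=[1,1,.01]); print(w,f.x,f.fun.round(1))
m=colmodel(*f.x); draw(T,m,(365,175,120,90),"pics/o3.png"); draw(S,m,(310,130,112,84),"pics/o4.png")
E
```

```text
[[253. 105.]
 [ 77. 423.]
 [560. 695.]
 [733. 370.]]
[[433. 170.]
 [294. 425.]
 [558. 573.]
 [696. 315.]]
[[ 75. 446.]
 [266. 624.]
 [736. 504.]
 [512. 348.]]
1 [ 5.78340411e+02 -2.83342402e+02 -4.98573582e-01] [ 0.6  0.2  0.1  1.   0.5 -0.3 -0.2 -0.3 -0.6 -0.3 -0.2 -0.2]
2 [ 5.80448701e+02 -2.83156909e+02 -5.04232762e-01] [-0.4 -0.1  0.4 -0.1]
3 [ 5.78743619e+02 -2.83240238e+02 -4.97447135e-01] [ 0.5  0.   0.   0.9  0.4 -0.5 -0.3 -0.5 -0.6 -0.5 -0.3 -0.4  0.1  0.2
  1.1 -0. ]
```

View pics/o3.png

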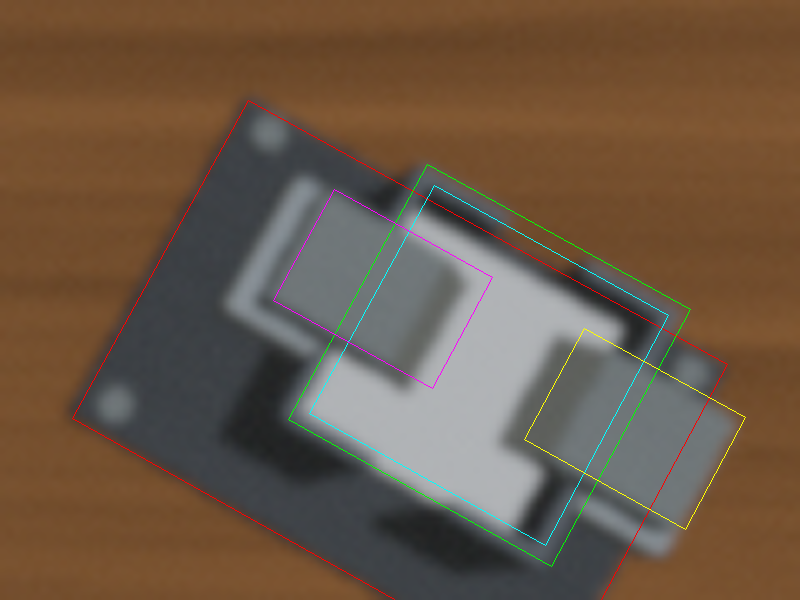

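move_arm([
  [1, 16, 34.3, 5, 0, 0, 0.04],
  [1, 32, 68.6, 10, 0, 0, 0.08],
  [1, 48, 102.9, 15, 0, 0, 0.12],
  [1, 64, 137.2, 20, 0, 0, 0.16],
  [1, 80, 171.5, 25, 0, 0, 0.201],
])

```text
clock: 1.37
position: [246.9, -429.3, 256.5]
ee_rot: [-0.234, 0.972, -0.0, 0.0]
contact_force: [0.9, -0.2, 0.5]
gripper_width: 85.3
```

move_arm([
  [1, 16, 34.3, 5, 0, 0, 0.04],
  [1, 32, 68.6, 10, 0, 0, 0.08],
  [1, 48, 102.9, 15, 0, 0, 0.12],
  [1, 64, 137.2, 20, 0, 0, 0.16],
  [1, 80, 171.5, 25, 0, 0, 0.201],
])

```text
clock: 1.78
position: [326.9, -257.7, 281.9]
ee_rot: [-0.33, 0.944, -0.0, 0.0]
contact_force: [1.2, 0.4, -0.5]
gripper_width: 85.1
```

move_arm([
  [1, 16, 34.3, 0, 0, 0, 0.04],
  [1, 32, 68.6, 0, 0, 0, 0.08],
  [1, 48, 102.9, 0, 0, 0, 0.12],
  [1, 64, 137.2, 0, 0, 0, 0.16],
  [1, 80, 171.5, 0, 0, 0, 0.201],
])

```text
clock: 2.2
position: [406.9, -86.0, 281.9]
ee_rot: [-0.424, 0.906, -0.0, 0.001]
contact_force: [1.2, -1.3, -0.4]
gripper_width: 85.3
```

move_arm([
  [1, 16, 34.3, 0, 0, 0, 0.04],
  [1, 32, 68.6, 0, 0, 0, 0.08],
  [1, 48, 102.9, 0, 0, 0, 0.12],
  [1, 64, 137.2, 0, 0, 0, 0.16],
  [1, 78.4, 171.5, 0, 0, 0, 0.201],
])

```text
clock: 2.62
position: [485.5, 85.6, 281.6]
ee_rot: [-0.513, 0.859, -0.0, 0.0]
contact_force: [2.1, -0.1, 0.4]
gripper_width: 85.2
```

move_arm([
  [1, 0, 0, 0, 0, 0, 0],
  [1, 0, 0, 0, 0, 0, 0],
])

```text
clock: 2.78
position: [485.3, 85.2, 280.8]
ee_rot: [-0.513, 0.859, 0.0, -0.001]
contact_force: [0.1, -0.6, -0.1]
gripper_width: 85.2
```

```bash
python3 - <<'E'
from ov import *
s=readout.read_state(); print(s["position"],s["ee_rot"],s["joints"],s["contact_force"])
W=optics.get_image("wrist"); cv2.imwrite("pics/w1.png",W["frame"])
for k in ("slim_holder",):
    for a in nets.silhouettes(k,W): print(a["conf"],a["extent"])
draw(W,[cyl(485,83.5,154,12),cyl(485,83.5,84,32)],(0,0,560,420),"pics/w1o.png")
E
```

```text
[485.33693331  85.21878201 280.77628096] [-5.12568162e-01  8.58646358e-01  6.52774985e-05 -5.53703445e-04] [ 5.04021795e-01  1.23436655e-01 -2.21713559e-01 -9.84350366e-05
 -1.22675733e+00 -9.98438541e-01] [ 0.11285608 -0.60062961 -0.05336348]
0.92 [242.6, 155.5, 301.9, 212.7]
0.79 [243.7, 26.7, 305.4, 94.6]
```

View pics/w1o.png

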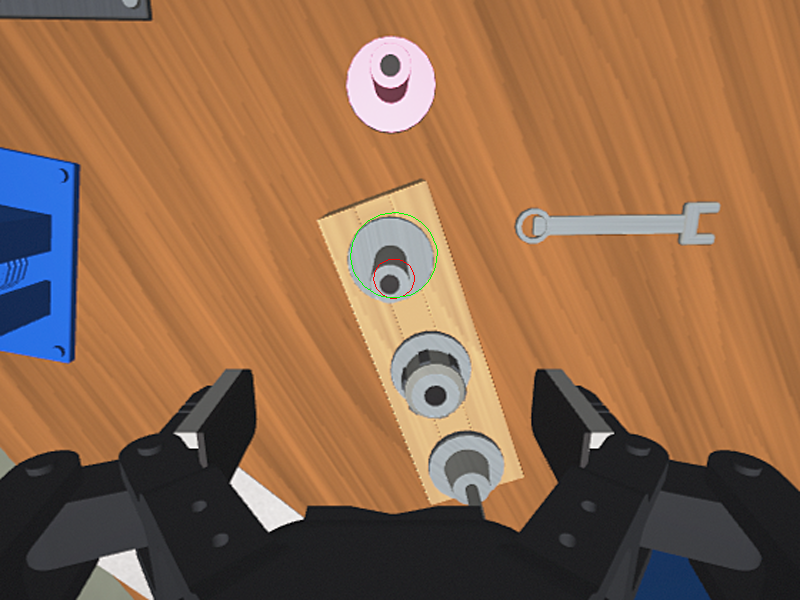

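```bash
python3 - <<'E'
from ov import *
W=optics.get_image("wrist")
draw(W,[],(220,140,100,75),"pics/w1z.png")
for uv,z in (((389.5,283),154),((390.5,258),84)): print(atz(W,np.array(uv)*.7-.5,z))
R,t,K=cam(W); print(-R.T@t)
E
```

```text
[488.00419884  82.73830035 154.        ]
[487.24904695  81.59115807  84.        ]
[452.94295881  23.68267897 424.18637676]
```

View pics/w1z.png

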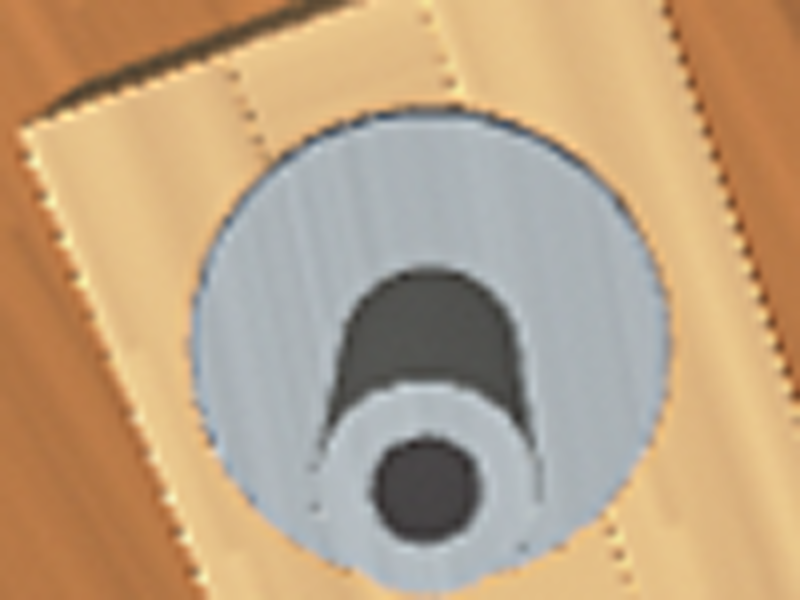

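```bash
python3 - <<'E'
from ov import *
W=optics.get_image("wrist")
for uv,z in (((272.9,200.5),154),((273.3,182.8),84)): print(atz(W,uv,z))
draw(W,[cyl(486.5,84.5,154,12),cyl(486.5,84.5,84,32)],(220,140,100,75),"pics/w1y.png")
E
```

```text
[488.67831413  84.91997146 154.        ]
[488.25764823  84.00809969  84.        ]
```

View pics/w1y.png

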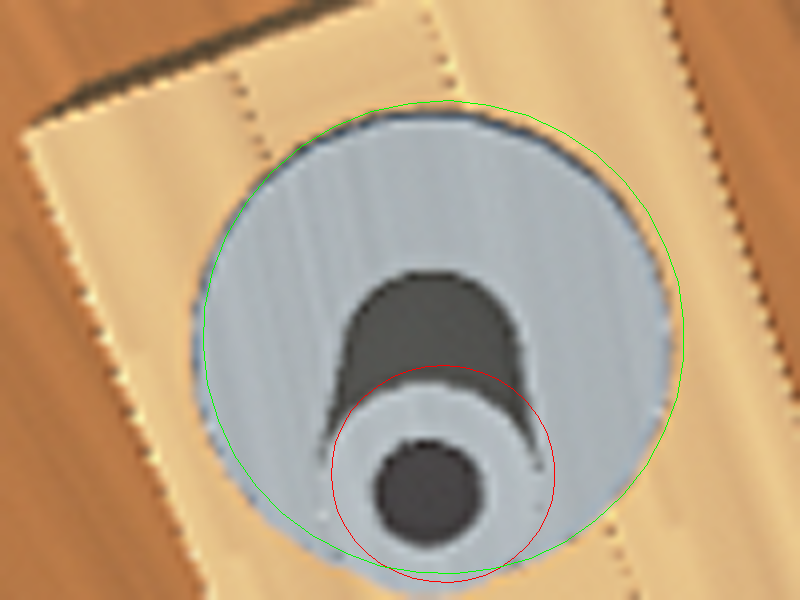

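move_arm([
  [1, 1.2, 0, -35, 0, 0, 0],
  [1, 1.2, 0, -70, 0, 0, 0],
  [1, 1.2, 0, -105, 0, 0, 0],
  [1, 1.2, 0, -135, 0, 0, 0],
  [1, 1.2, 0, -163, 0, 0, 0],
])

```text
clock: 3.4
position: [485.5, 82.2, 117.2]
ee_rot: [-0.511, 0.86, 0.0, 0.0]
contact_force: [0.1, 0.4, -0.3]
gripper_width: 85.4
```

move_arm([
  [1, 0, 0, 0, 0, 0, 0],
  [1, 0, 0, 0, 0, 0, 0],
])

```text
clock: 3.57
position: [485.7, 82.4, 118.1]
ee_rot: [-0.511, 0.86, -0.0, -0.001]
contact_force: [-0.4, 0.1, -0.1]
gripper_width: 85.3
```

```bash
python3 - <<'E'
from ov import *
s=readout.read_state(); print(s["position"],s["contact_force"])
W=optics.get_image("wrist"); cv2.imwrite("pics/w2.png",W["frame"])
draw(W,[cyl(486.5,84.5,154,12)],(0,0,560,420),"pics/w2o.png")
S=optics.get_image("side"); cv2.imwrite("pics/s2.png",S["frame"])
E
```

```text
[485.70904671  82.42398559 118.10744827] [-0.37367985  0.07024164 -0.08251186]
```

View pics/w2o.png

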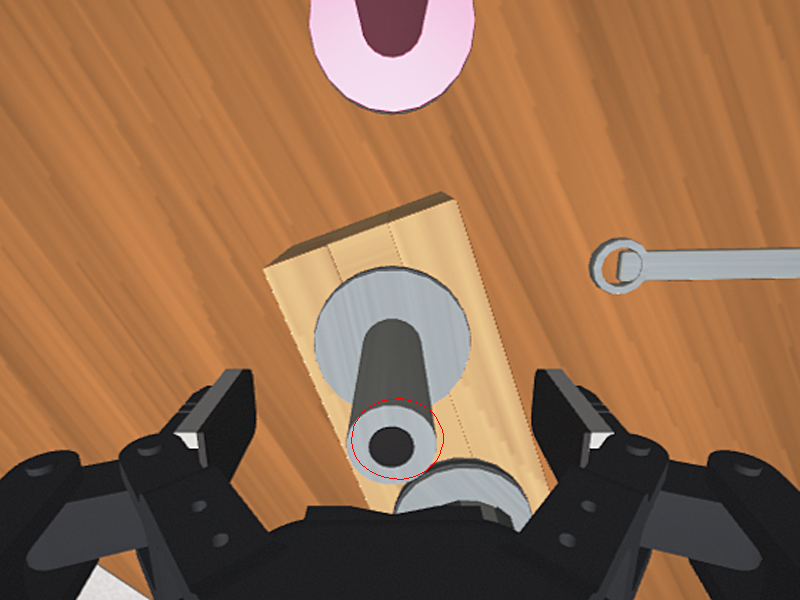

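View pics/s2.png

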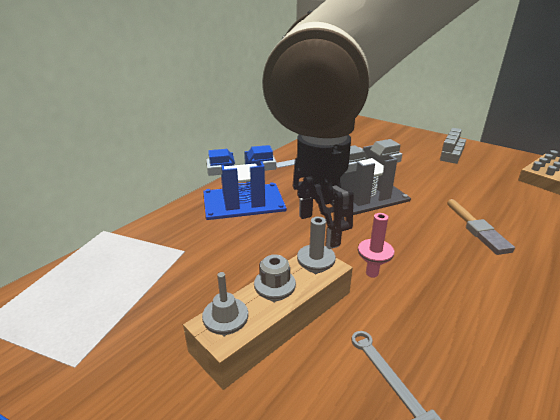

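```bash
python3 - <<'E'
from ov import *
S=optics.get_image("side");W=optics.get_image("wrist");s=readout.read_state()
p=s["position"]; j=np.array([.879,-.479,0])
pts=[p+j*42+[0,0,13],p-j*42+[0,0,13],p]
print(proj(S,pts),proj(W,pts))
draw(S,[],(260,150,140,105),"pics/s2z.png")
E
```

```text
[[305.42273036 217.34430861]
 [330.11384351 244.45229015]
 [316.76033573 236.77278001]] [[181.56420517 273.54463975]
 [372.43823428 274.03828897]
 [276.87115686 260.89565795]]
```

View pics/s2z.png

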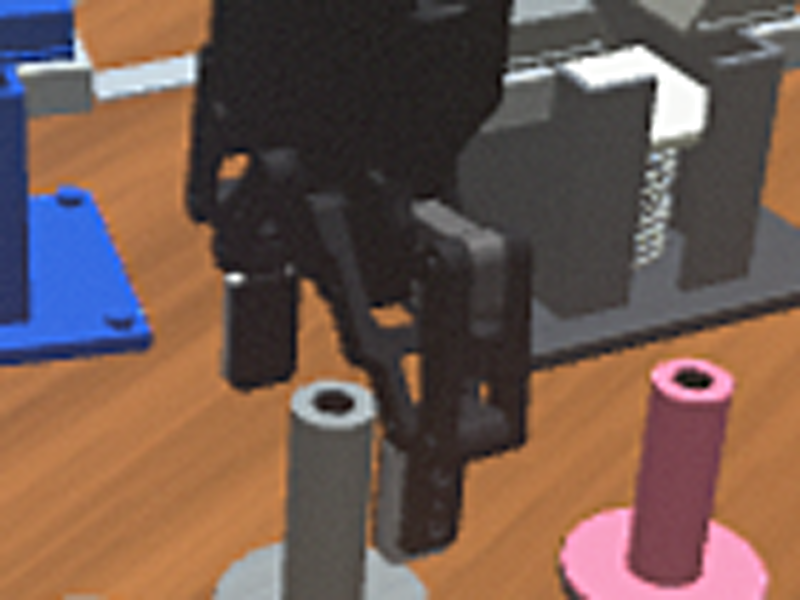

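move_arm([
  [1, 1, 2, 0, 0, 0, 0],
  [-1, 1, 2, 0, 0, 0, 0],
  [-1, 1, 2, 0, 0, 0, 0],
  [-1, 1, 2, 0, 0, 0, 0],
  [-1, 1, 2, 0, 0, 0, 0],
])

```text
clock: 4.18
position: [487.2, 85.7, 118.4]
ee_rot: [-0.512, 0.859, 0.0, 0.0]
contact_force: [-0.5, 0.3, 0.1]
gripper_width: 38.5
```

move_arm([
  [-1, 0, 0, 0, 0, 0, 0],
  [-1, 0, 0, 0, 0, 0, 0],
  [-1, 0, 0, 0, 0, 0, 0],
  [-1, 0, 0, 0, 0, 0, 0],
  [-1, 0, 0, 0, 0, 0, 0],
])

```text
clock: 4.6
position: [487.5, 85.6, 118.5]
ee_rot: [-0.512, 0.859, -0.0, 0.0]
contact_force: [0.5, -1.3, 1.6]
gripper_width: 22.9
```

Gripped (about 24 mm). Lift.

move_arm([
  [-1, 0, 0, 15, 0, 0, 0],
  [-1, 0, 0, 40, 0, 0, 0],
  [-1, 0, 0, 75, 0, 0, 0],
  [-1, 0, 0, 115, 0, 0, 0],
  [-1, 0, 0, 150, 0, 0, 0],
])

```text
clock: 5.02
position: [485.9, 85.4, 268.7]
ee_rot: [-0.511, 0.859, 0.001, -0.002]
contact_force: [0.3, 0.0, -4.5]
gripper_width: 22.4
```

move_arm([
  [-1, 0, 0, 0, 0, 0, 0],
  [-1, 0, 0, 0, 0, 0, 0],
])

```text
clock: 5.18
position: [487.0, 86.1, 268.9]
ee_rot: [-0.511, 0.859, 0.001, 0.001]
contact_force: [-1.2, -0.5, -5.8]
gripper_width: 22.9
```

```bash
python3 - <<'E'
from ov import *
s=readout.read_state(); print(s["position"],s["contact_force"],s["gripper_width"],s["joints"])
W=optics.get_image("wrist"); cv2.imwrite("pics/w3.png",W["frame"])
S=optics.get_image("side"); cv2.imwrite("pics/s3.png",S["frame"])
E
```

```text
[486.95327332  86.10528088 268.8745176 ] [-1.23378127 -0.49051021 -5.82471958] 22.855049837291666 [ 0.50303759  0.13273803 -0.24023405 -0.00174616 -1.19554612 -0.99998527]
```

View pics/w3.png

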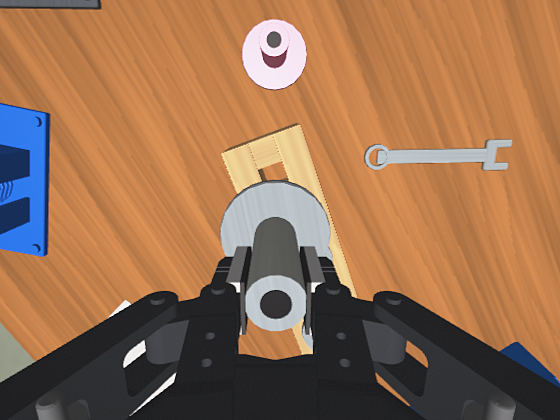

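View pics/s3.png

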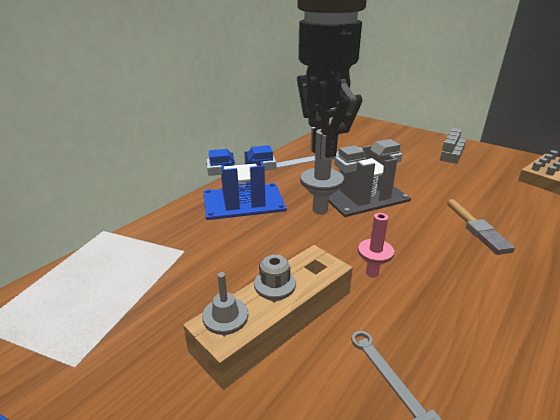

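move_arm([
  [-1, 9, -36.8, 2, 0, 0, 0],
  [-1, 18, -73.6, 4, 0, 0, 0],
  [-1, 27, -110.4, 6, 0, 0, 0],
  [-1, 36, -147.2, 8, 0, 0, 0],
  [-1, 45.5, -184.3, 10, 0, 0, 0],
])

```text
clock: 5.7
position: [531.3, -100.0, 275.1]
ee_rot: [-0.512, 0.859, 0.002, -0.003]
contact_force: [1.4, 1.3, -4.1]
gripper_width: 22.8
```

move_arm([
  [-1, 9, -36.8, 0, 0, 0, 0],
  [-1, 18, -73.6, 0, 0, 0, 0],
  [-1, 27, -110.4, 0, 0, 0, 0],
  [-1, 36, -147.2, 0, 0, 0, 0],
  [-1, 46, -184.3, 0, 0, 0, 0],
])

```text
clock: 6.12
position: [577.5, -284.2, 274.2]
ee_rot: [-0.511, 0.859, 0.003, -0.002]
contact_force: [1.4, 0.9, -4.1]
gripper_width: 22.5
```

move_arm([
  [-1, 0, 0, 0, 0, 0, 0],
  [-1, 0, 0, 0, 0, 0, 0],
])

```text
clock: 6.28
position: [577.4, -284.4, 273.1]
ee_rot: [-0.51, 0.86, 0.003, -0.003]
contact_force: [-1.0, 0.9, -4.9]
gripper_width: 22.6
```

```bash
python3 - <<'E'
from ov import *
s=readout.read_state(); p=s["position"];print(p,s["ee_rot"],s["contact_force"],s["gripper_width"])
W=optics.get_image("wrist");S=optics.get_image("side");T=optics.get_image("top")
m=colmodel(578.5,-283,-.5); b=p[2]-94
h=[cyl(p[0],p[1],b,12),cyl(p[0],p[1],b+60,32),cyl(p[0],p[1],b+130,12)]
draw(W,m+h,(0,0,560,420),"pics/w4.png");draw(S,m+h,(260,40,200,150),"pics/s4.png");draw(T,m,(365,175,120,90),"pics/t4.png")
E
```

```text
[ 577.3699573  -284.41660172  273.12914084] [-0.50974439  0.86031461  0.00343632 -0.00276002] [-0.98432836  0.85502669 -4.91119856] 22.56074317706071
```

View pics/w4.png

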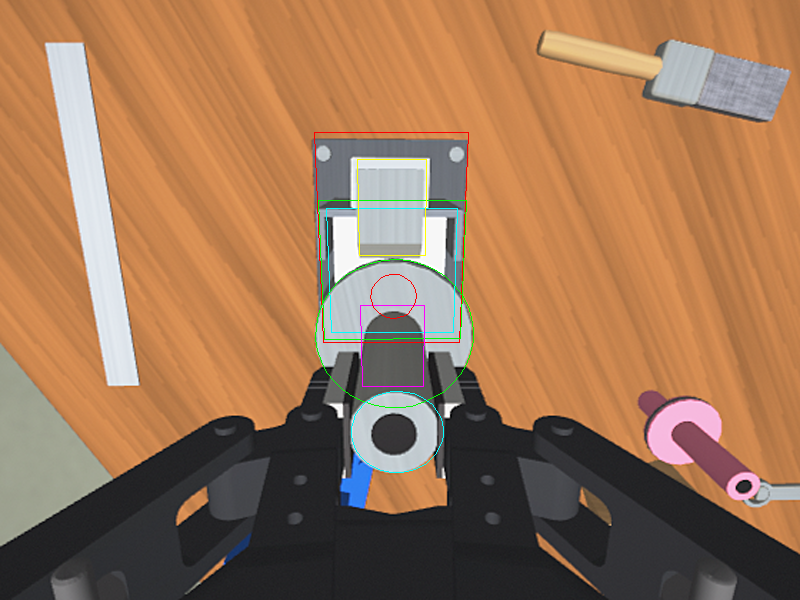

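View pics/s4.png

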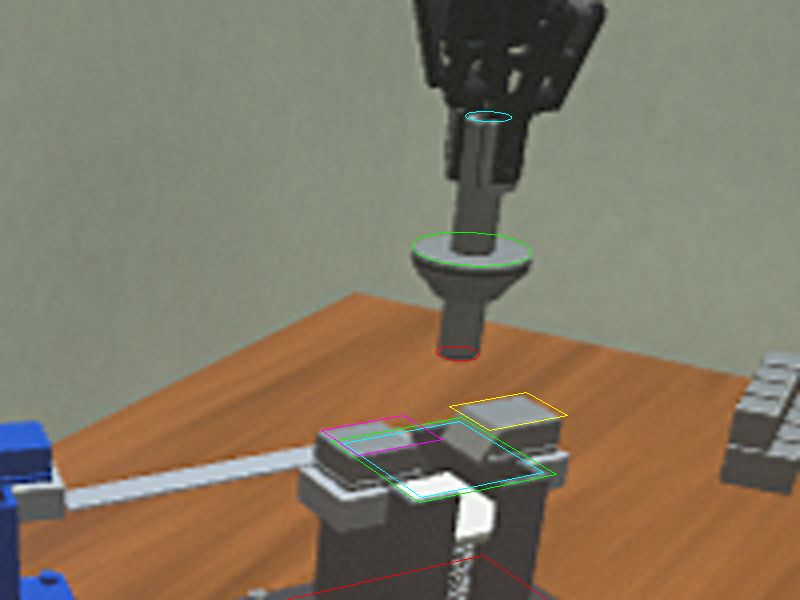

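move_arm([
  [-1, 1.5, 1, -5, 0, 0, 0],
  [-1, 1.5, 1, -25, 0, 0, 0],
  [-1, 1.5, 1, -50, 0, 0, 0],
  [-1, 1.5, 1, -75, 0, 0, 0],
  [-1, 1.5, 1, -75, 0, 0, 0],
])

```text
clock: 6.85
position: [576.7, -278.9, 196.9]
ee_rot: [-0.512, 0.859, 0.005, -0.004]
contact_force: [-1.1, 0.5, -6.3]
gripper_width: 22.6
```

```bash
python3 - <<'E'
from ov import *
s=readout.read_state(); p=s["position"];print(p,s["ee_rot"],s["contact_force"],s["gripper_width"])
W=optics.get_image("wrist");S=optics.get_image("side");T=optics.get_image("top")
m=colmodel(579.5,-282.5,-.5); b=p[2]-94
h=[cyl(p[0],p[1],b,12),cyl(p[0],p[1],b+60,32),cyl(p[0],p[1],b+130,12)]
draw(W,[],(0,0,560,420),"pics/w5.png");draw(S,m+h,(290,70,140,105),"pics/s5.png")
E
```

```text
[ 576.71798047 -278.94564549  196.93563366] [-0.51168551  0.85914923  0.00530646 -0.00351894] [-1.06116106  0.52718451 -6.31165078] 22.608967524580617
```

View pics/w5.png

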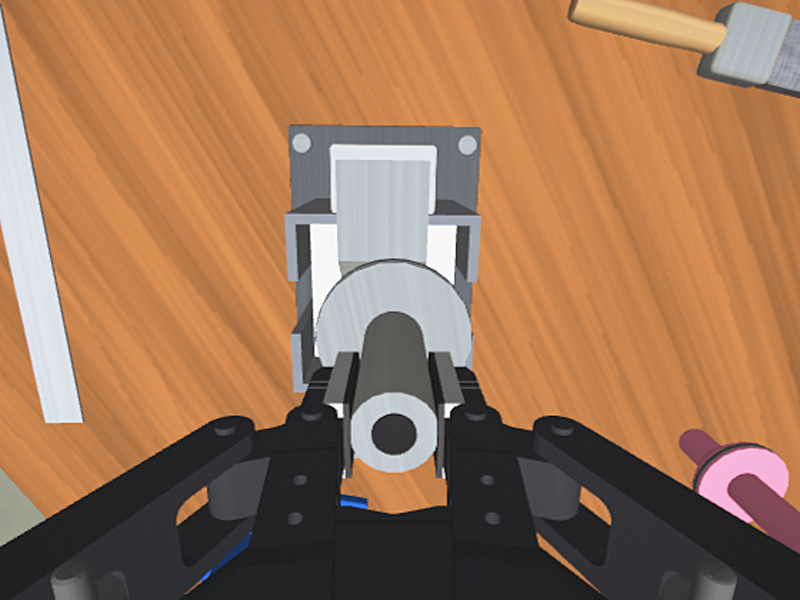

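View pics/s5.png

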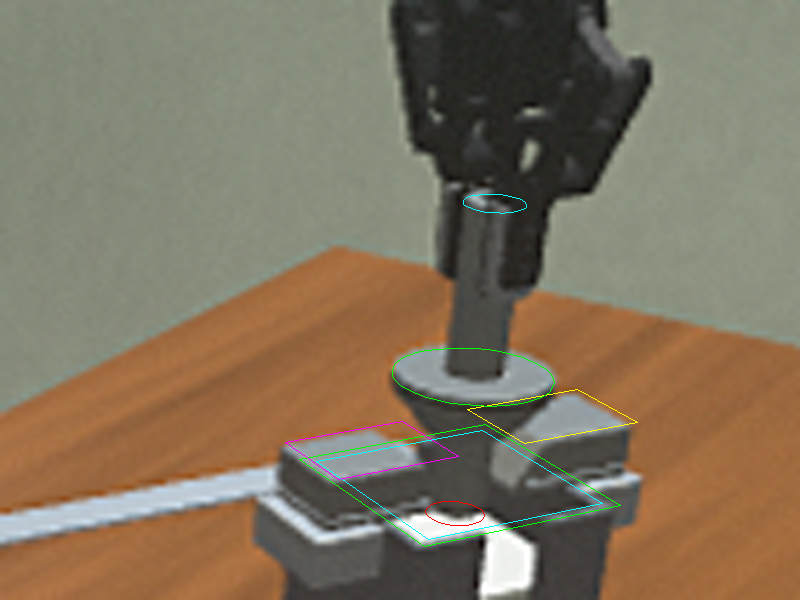

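move_arm([
  [-1, 3, -3.8, 0, -0.005, -0.011, 0],
  [-1, 3, -3.8, 0, -0.005, -0.011, 0],
  [-1, 3, -3.8, 0, -0.005, -0.011, 0],
  [-1, 3, -3.8, 0, -0.005, -0.011, 0],
])

```text
clock: 7.33
position: [583.5, -285.9, 204.3]
ee_rot: [-0.511, 0.859, -0.006, 0.004]
contact_force: [0.7, -0.7, -5.3]
gripper_width: 22.3
```

```bash
python3 - <<'E'
from ov import *
s=readout.read_state(); p=s["position"];print(p,s["ee_rot"],s["contact_force"],s["gripper_width"])
W=optics.get_image("wrist")
p=readout.read_state()["position"];print(p)
m=colmodel(579.5,-282.5,-.5);
draw(W,m,(0,0,560,420),"pics/w6.png")
E
```

```text
[ 583.45582521 -285.92265613  204.34546408] [-0.51138899  0.85932203 -0.00552876  0.00404831] [ 0.72984573 -0.68831172 -5.29896611] 22.347904038478784
[ 583.34058047 -285.86379913  204.00287845]
```

View pics/w6.png

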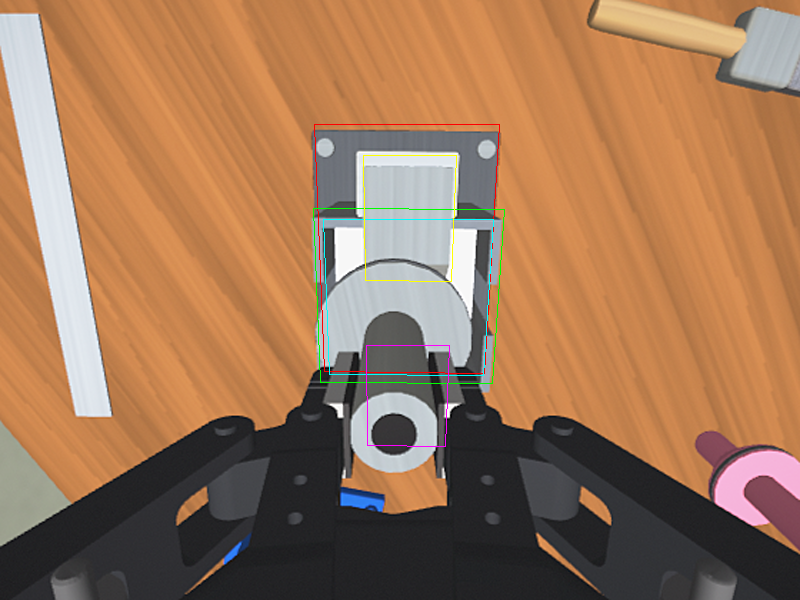

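move_arm([
  [-1, -3.8, 3.3, 0, 0.005, 0.011, 0],
  [-1, -3.8, 3.3, 0, 0.005, 0.011, 0],
  [-1, -3.8, 3.3, 0, 0.005, 0.011, 0],
])

```text
clock: 7.63
position: [579.3, -282.4, 203.3]
ee_rot: [-0.511, 0.859, 0.0, -0.0]
contact_force: [0.2, 0.4, -5.3]
gripper_width: 23.1
```

move_arm([
  [-1, 0, 0, 0, 0, 0, 0],
  [-1, 0, 0, 0, 0, 0, 0],
])

```text
clock: 7.8
position: [579.4, -282.5, 203.3]
ee_rot: [-0.511, 0.859, -0.0, -0.0]
contact_force: [-0.7, -0.2, -4.2]
gripper_width: 22.5
```

move_arm([
  [-1, 0, 0, 0, 0, 0, 0],
  [-1, 0, 0, 0, 0, 0, 0],
])

```text
clock: 7.97
position: [579.4, -282.5, 203.3]
ee_rot: [-0.511, 0.859, 0.0, -0.0]
contact_force: [0.8, 0.1, -3.8]
gripper_width: 22.4
```

```bash
python3 - <<'E'
from ov import *
W=optics.get_image("wrist")
s=readout.read_state(); p=s["position"];print(p,s["ee_rot"],s["contact_force"],s["joints"])
m=colmodel(579.5,-282.5,-.5);
draw(W,m,(0,0,560,420),"pics/w7.png")
E
```

```text
[ 579.40422452 -282.48804382  203.25228654] [-5.11466782e-01  8.59303047e-01  2.65643478e-05 -5.07597056e-05] [ 6.92903134e-01  2.45357220e-03 -4.11690274e+00] [-2.03105511e-01  4.37083899e-01  1.85044394e-02  3.19783808e-05
 -1.15232766e+00 -2.93922072e-01]
```

View pics/w7.png

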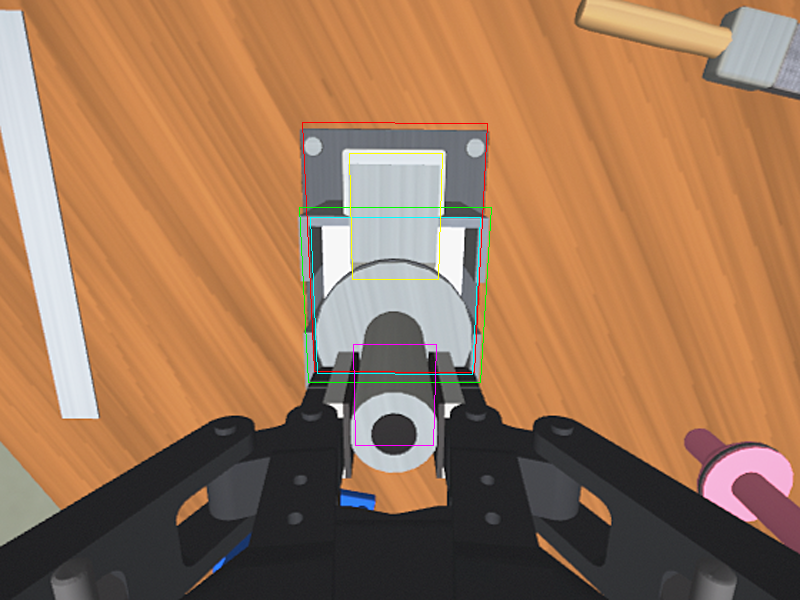

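move_arm([
  [-1, 0.7, 1.5, -8, 0, 0, 0],
  [-1, 0.7, 1.5, -15, 0, 0, 0],
  [-1, 0.7, 1.5, -22, 0, 0, 0],
  [-1, 0.7, 1.5, -28, 0, 0, 0],
  [-1, 0.7, 1.5, -32, 0, 0, 0],
])

```text
clock: 8.43
position: [580.4, -281.1, 172.4]
ee_rot: [-0.512, 0.859, -0.001, -0.0]
contact_force: [-1.7, 2.3, 6.8]
gripper_width: 22.3
```

```bash
python3 - <<'E'
from ov import *
s=readout.read_state(); p=s["position"];print(p,s["ee_rot"],s["contact_force"],s["wrist_torque"])
S=optics.get_image("side");W=optics.get_image("wrist")
draw(S,[],(300,80,120,90),"pics/s8.png"); draw(W,[],(0,0,560,420),"pics/w8.png")
E
```

```text
[ 580.38647703 -281.10879346  172.3730845 ] [-5.11825209e-01  8.59089385e-01 -6.17261537e-04 -4.96158404e-05] [-1.73117954  2.27100282  6.75148151] [1.02210518e+00 9.15407697e-01 7.70724337e-04]
```

View pics/s8.png

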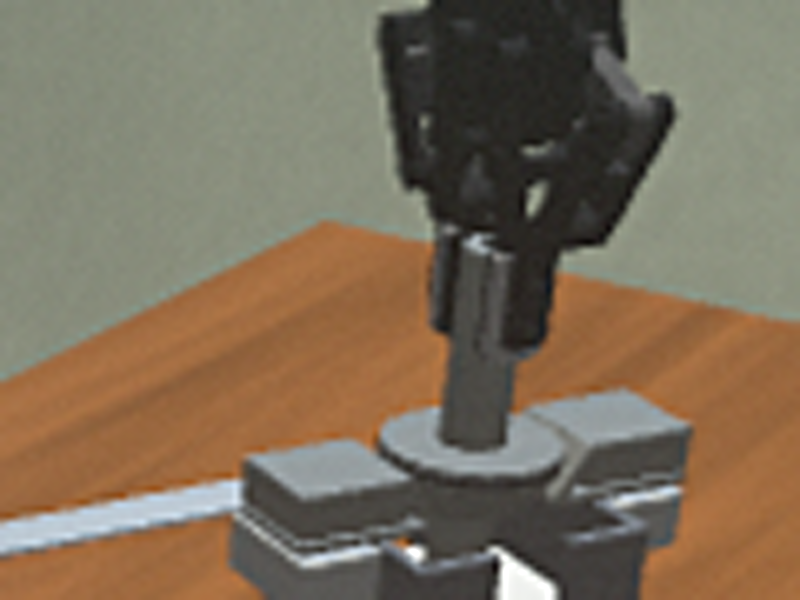

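View pics/w8.png

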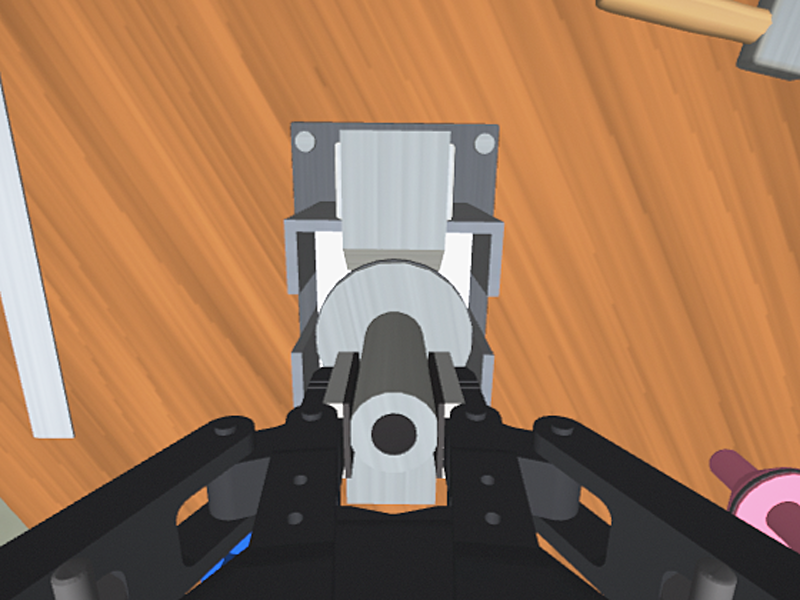

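move_arm([
  [-1, 0, 0, -6, 0, 0, 0],
  [-1, 0, 0, -12, 0, 0, 0],
  [-1, 0, 0, -18, 0, 0, 0],
  [-1, 0, 0, -23, 0, 0, 0],
  [-1, 0, 0, -27, 0, 0, 0],
])

```text
clock: 8.95
position: [580.9, -281.5, 147.0]
ee_rot: [-0.512, 0.859, -0.002, 0.001]
contact_force: [-2.0, 3.0, 9.3]
gripper_width: 22.7
```

move_arm([
  [-1, 0, 0, 0, 0, 0, 0],
  [-1, 0, 0, 0, 0, 0, 0],
  [-1, 0, 0, 0, 0, 0, 0],
])

```text
clock: 9.2
position: [580.9, -281.5, 147.3]
ee_rot: [-0.512, 0.859, -0.002, 0.001]
contact_force: [-2.2, 2.1, 10.1]
gripper_width: 22.5
```

```bash
python3 - <<'E'
from ov import *
s=readout.read_state(); p=s["position"];print(p,s["ee_rot"],s["contact_force"],s["wrist_torque"])
S=optics.get_image("side");W=optics.get_image("wrist")
draw(S,[],(300,80,120,90),"pics/s9.png"); draw(W,[],(0,0,560,420),"pics/w9.png")
E
```

```text
[ 580.87707886 -281.46538654  147.31765025] [-5.11865501e-01  8.59063969e-01 -1.54226453e-03  6.54283696e-04] [-2.24331993  2.09741564 10.07241734] [ 0.92269394  0.99637846 -0.00144619]
```

View pics/s9.png

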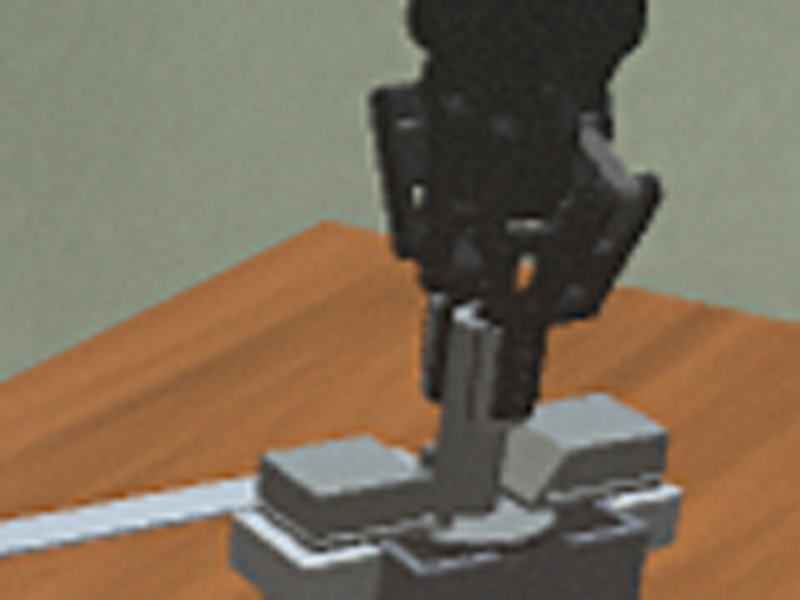

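View pics/w9.png

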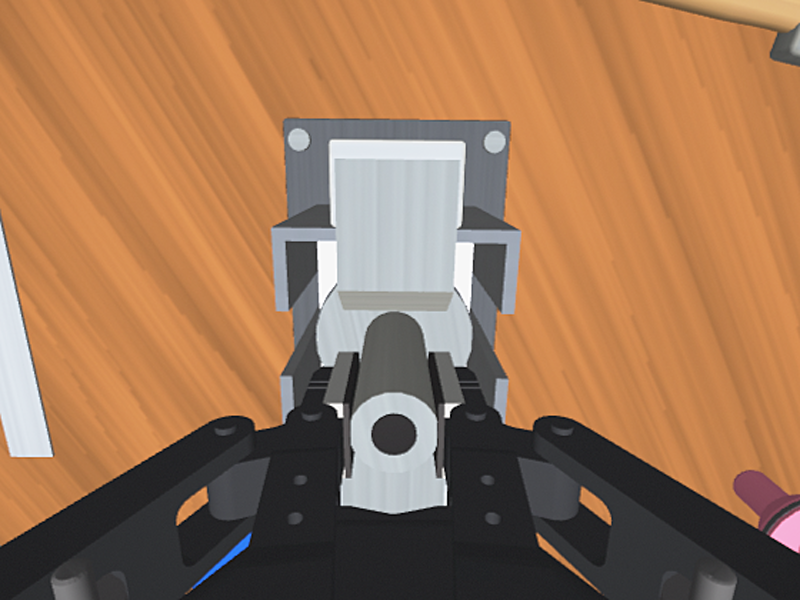

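move_arm([
  [-1, 0, 0, -2, 0, 0, 0],
  [-1, 0, 0, -3.5, 0, 0, 0],
  [-1, 0, 0, -3.5, 0, 0, 0],
  [-1, 0, 0, -3.5, 0, 0, 0],
])

```text
clock: 9.63
position: [581.0, -281.5, 144.1]
ee_rot: [-0.512, 0.859, -0.002, 0.001]
contact_force: [-2.6, 2.6, 9.7]
gripper_width: 22.4
```

move_arm([
  [-1, 0, 0, 1.5, 0, 0, 0],
  [-1, 0, 0, 3, 0, 0, 0],
  [-1, 0, 0, 4.5, 0, 0, 0],
  [-1, 0, 0, 6, 0, 0, 0],
  [-1, 0, 0, 6, 0, 0, 0],
])

```text
clock: 10.05
position: [580.9, -281.4, 149.5]
ee_rot: [-0.512, 0.859, -0.002, 0.001]
contact_force: [-1.3, 2.8, 8.4]
gripper_width: 22.2
```

```bash
python3 - <<'E'
from ov import *
s=readout.read_state(); p=s["position"];print(p,s["contact_force"],s["wrist_torque"])
S=optics.get_image("side")
draw(S,[],(300,80,120,90),"pics/s10.png")
E
```

```text
[ 580.88997961 -281.41922833  149.47129877] [-1.31983797  2.8420858   8.41042816] [ 0.76069835  0.83955171 -0.0057771 ]
```

View pics/s10.png

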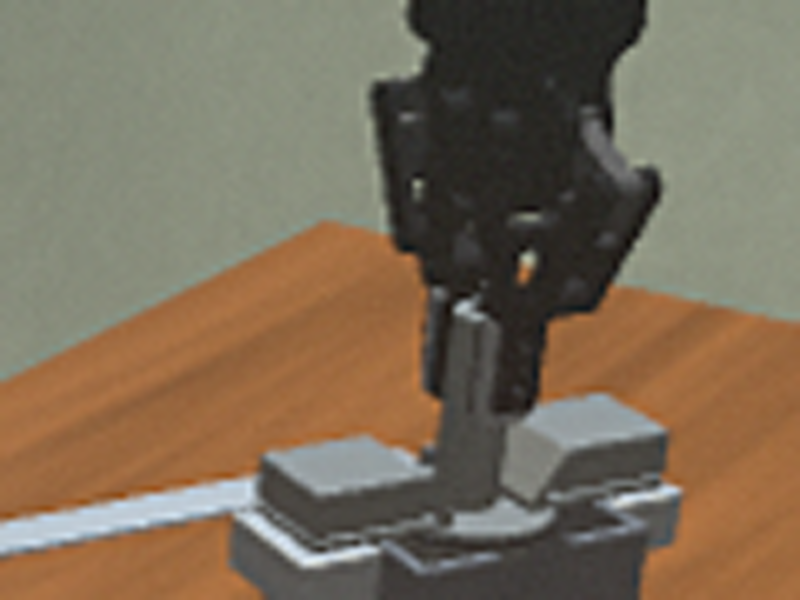

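move_arm([
  [0.0, 0, 0, 0, 0, 0, 0],
  [1, 0, 0, 0, 0, 0, 0],
  [1, 0, 0, 0, 0, 0, 0],
  [1, 0, 0, 0, 0, 0, 0],
  [1, 0, 0, 0, 0, 0, 0],
])

```text
clock: 10.52
position: [580.0, -281.1, 146.4]
ee_rot: [-0.511, 0.859, 0.0, -0.0]
contact_force: [-0.9, -0.5, 0.6]
gripper_width: 81.0
```

move_arm([
  [1, 0, 0, 0, 0, 0, 0],
  [1, 0, 0, 0, 0, 0, 0],
  [1, 0, 0, 0, 0, 0, 0],
])

```text
clock: 10.77
position: [580.1, -281.0, 146.7]
ee_rot: [-0.511, 0.859, 0.0, -0.0]
contact_force: [0.7, -0.5, -0.6]
gripper_width: 85.0
```

move_arm([
  [1, 0, 0, 20, 0, 0, 0],
  [1, 0, 0, 50, 0, 0, 0],
  [1, 0, 0, 85, 0, 0, 0],
  [1, 0, 0, 120, 0, 0, 0],
  [1, 0, 0, 150, 0, 0, 0],
])

```text
clock: 11.18
position: [580.2, -281.2, 299.6]
ee_rot: [-0.512, 0.859, -0.001, 0.001]
contact_force: [0.7, 0.3, -0.1]
gripper_width: 85.9
```

```bash
python3 - <<'E'
from ov import *
s=readout.read_state(); p=s["position"];print(p,s["contact_force"],s["gripper_width"])
S=optics.get_image("side");W=optics.get_image("wrist");T=optics.get_image("top")
x,y=580.5,-281.5
h=[cyl(x,y,115,32),cyl(x,y,185,12)]
draw(S,h,(300,80,120,90),"pics/s11.png"); draw(W,[],(0,0,560,420),"pics/w11.png"); draw(T,[],(0,0,560,420),"pics/t11.png")
E
```

```text
[ 580.23166407 -281.15202314  299.57944804] [ 0.65507837  0.30600949 -0.07012221] 85.94761156154367
```

View pics/s11.png

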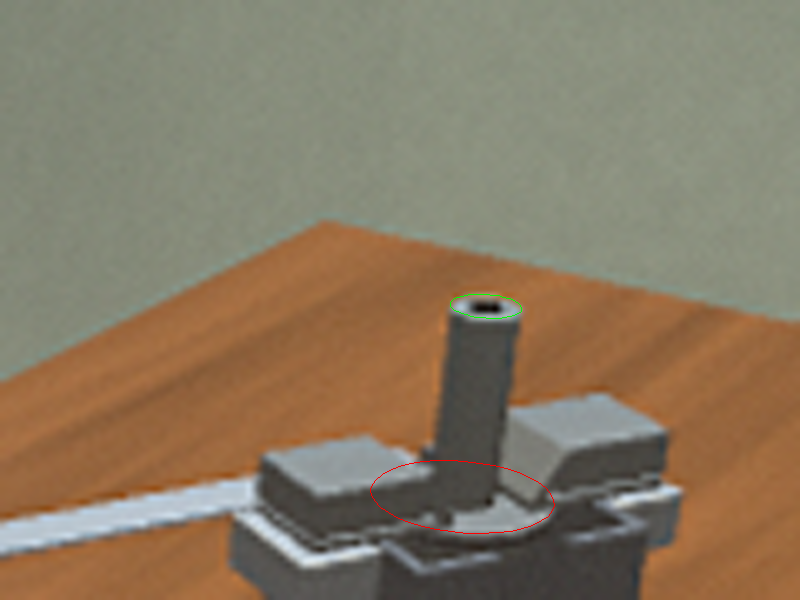

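View pics/w11.png

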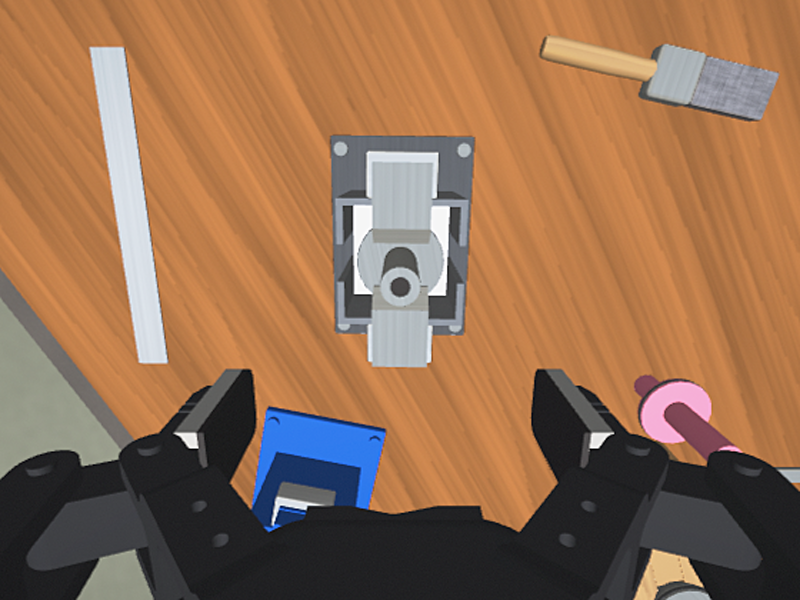

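View pics/t11.png

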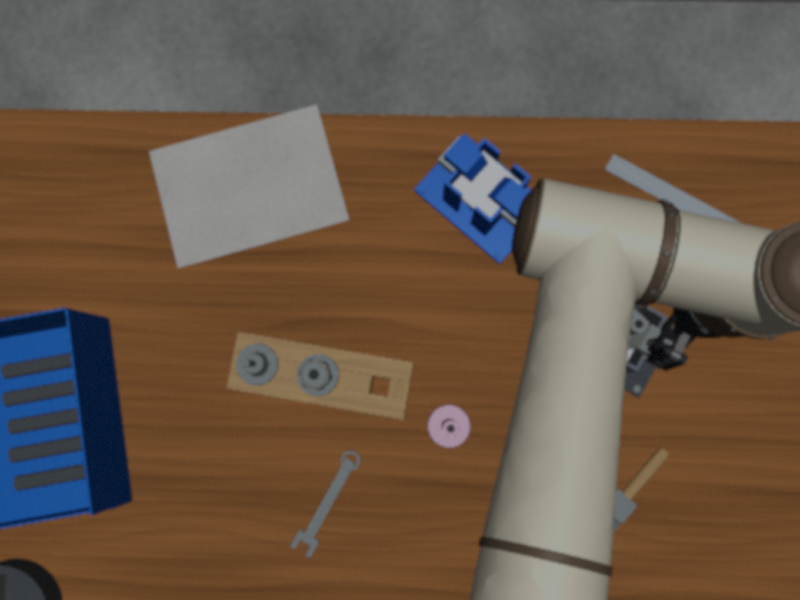

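move_arm([
  [1, 0, 0, 0, 0, 0, 0],
  [1, 0, 0, 0, 0, 0, 0],
  [1, 0, 0, 0, 0, 0, 0],
  [1, 0, 0, 0, 0, 0, 0],
  [1, 0, 0, 0, 0, 0, 0],
])

```text
clock: 11.75
position: [579.9, -280.9, 295.8]
ee_rot: [-0.511, 0.859, 0.001, -0.001]
contact_force: [0.3, 0.2, 0.5]
gripper_width: 85.5
```

```bash
python3 - <<'E'
from h import *
print(workorder.job_done())
E
```

```text
the job is handed in; nothing more can be done
None
```

I lifted the slim holder out of the rack, stood it in the grey column and pressed it down by its nose. I pressed to an estimated 5 mm past the latch height, then let go and backed the open gripper off. I handed the job in at about 11.8 s of the 45 s.

**Last checks:**
- The side and wrist pictures show both catches over the flange and the holder upright.
- Its nose top matched the projected 185 mm, which is the latched height.
- The force reading was near zero after I let go.
- The nut and drill holders are still standing in the rack, and the pink holder was not moved.

**What disagreed:**
- The three cameras differed by about 2–4 mm on the holder and column positions, so I used values in between.
- Just before insertion the arm was briefly about 6 mm off its commanded pose and slightly tilted. My correction overshot, so I re-centred it and checked with the wrist picture before going down.
- The first press stopped about 3 mm short, so I pressed on. I judged the press depth from the tool height, since the follower joint could not be read directly.

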